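# Hook the current clip onto a framework's post

## Task

Connect the electro-polishing clip to the brass wire post of the framework: press the red sprung knob down so that the hook comes out below the barrel, and with it held down slide the carriage along its rods until the hook's shank comes gently up against the post; then let the knob up so that the hook pulls up under the post, and take the hand away. The post is easily bent, so never push it hard, and leave the loose things round the rig where they are.

Things in the scene. Friction and masses are not known exactly. Their poses are not given: they have to be found in the camera images.
- rig: The contact rig, fixed to the bench: grey base plate 130 x 190 x 12 mm with two aluminium end columns (102 mm high, their middles 82 mm either side of the centre) and two steel rods between them. Origin: centre of the underside of the base; z up; +y runs along the rods, from the parked carriage towards the post. It may be turned about z. A dental cast stands on it behind the rods' front (+x side).
- carriage (a joint): Black carriage with an upright 22 mm barrel, on the rods; metres travelled along the rig's +y, range 0 to 0.095. Slides with about 1.5 N friction and stays where it is left. The barrel axis is at rig x = -0.025, y = -0.055 + value; the barrel's nose (lower end) is 50 mm and its top 105 mm above the bench.
- plunger (a joint): Sprung plunger through the barrel: 0 = up, 0.017 m = fully down (dead stop); about 3 N at the start of travel, 8 N at the end. It returns up by itself. It carries the hook down by the same amount. About 0.008 when the hook bears up on the post; 0.011 if only its upturned lip does.
- knob_grip (a point): Middle of the red knob on top of the plunger: upright cylinder 18 mm across and 28 mm high; directly below it (14 mm below this point) the top of a red disc skirt 40 mm across, 5 mm thick, which fingertips can push down. 143 mm above the bench when up.
- hook: Brass hook fixed to the plunger's foot, 6 mm wide. Origin on the barrel axis at the top face of the hook's foot (level with the nose when up). Shank 6 x 6 mm on the axis; the foot, 5 mm thick, reaches 16 mm along rig +y and ends in a lip 3 mm high and 3 mm thick, its inner face 13 mm from the axis. Up, the hook cannot pass the post; its lip passes below the post once the plunger is more than 0.011 down.
- framework: Cast metal framework fixed on the rig at the foot of the cast: a sprue bar 60 mm long along the rig's y, carrying the brass wire post. The wire, 6 mm thick, rises from the bar, then runs level towards the rig's -x (over 30 mm) across the hook's path, its centre line 45 mm above the bench. Origin: underside of the bar's middle. The post gives sideways along y by about 1 mm per 6 N and is spoilt by more than 15 N.
- post_nominal (a point): Where the level part of the post would cross the hook's path if it stood at the middle of the bar (45 mm above the bench). The real post was set by hand and stands up to 18 mm to either side of this point along the rig's y, not measured: find it by touch or sight. The shank touches it when the barrel axis is 6 mm short of the post's centre line.
- nail_brush: Purple nail brush, 30 x 85 x 55 mm, loose; origin centre of its underside. Leave alone.
- mix_cup_3: Orange-brown mixing cup, 53 mm across, 44 mm high, loose; origin centre of its underside. Leave alone.
- disc_box: Clear open box of discs, 62 x 78 x 20 mm, loose; origin centre of its underside. Leave alone.
- cast_white: White plaster cast, 55 x 60 x 31 mm, loose; origin centre of its underside. Leave alone.

How it is judged:
On the way, in this order (a step that is already met when the one before it is completed fails the run):
1. the plunger is pressed down so that the hook is out (more than 11.5 mm) (value of joint plunger above 0.0115 m), for 0.2 s.
2. with the plunger still down (more than 11.5 mm) the hook's shank bears on the post (more than 0.8 N) (value of joint plunger above 0.0115 m and contact force between hook and framework above 0.8 N), for 0.1 s.
At the end, for the whole second after the job is handed in: The hook holds the post in its crook by its own spring: plunger at rest between 6.5 and 9.5 mm, hook bearing on the post with more than 1.5 N, carriage at rest (value of joint plunger between 0.0065 and 0.0095 m and contact force between hook and framework above 1.5 N and velocity of joint plunger between -0.01 and 0.01 m/s and velocity of joint carriage between -0.01 and 0.01 m/s); the robot touches nothing.
It fails at once if the post is pushed with more than 15 N (contact force between hook and framework above 15 N).
It fails at once if the post is pushed by the robot itself with more than 15 N (contact force between any of the arm, the fingers and framework above 15 N).
It fails at once if a loose thing round the rig (nail brush, mixing cup, disc box, white cast) is shifted more than 20 mm (distance of any of nail_brush, mix_cup_3, disc_box, cast_white from where it was at the start of the episode above 0.02 m).
It also fails if it takes over 42 s, if anything falls off the work surface, if the arm or the gripper's body presses on something with over 40 N, if the wrist force passes 120 N, or if a joint passes its speed limit or range.

## Robot

A 6-joint arm with a two-finger parallel gripper is mounted at the origin on a cart in front of the work surface, level with it; the furniture and walls round the work are solid. World frame = base frame: x ahead of the robot, y to its left, z up, the work surface at z = 0. Lengths are in m, angles in rad, forces in N, time in s.
With the tool pointing down it reaches from about 0.375 to 0.925 m from the base axis. Payload 5.7 kg.
Tool frame: the origin (TCP) lies between the finger pads; the fingertips stand finger_overhang ahead of it and the grasp point (between the pads) lies 3 mm ahead of it (finger_overhang is the distance from the TCP to the fingertips, in m); z points along the fingers, y is the line along which they close (so a half turn about z gives the same grasp; the last joint's range is limited). The gripper opens to 88 mm and grips with 3 to 60 N. Pads are 20 mm wide; open, the fingers measure 115 mm over their backs; the gripper's body (75 mm by 178 mm) begins 61 mm behind the grasp point.
Start: joints at [-1.425, 0.359, 1.51, -0, 1.272, -0.115], TCP at [0.155, -0.58, 0.245] pointing down, gripper open.
Joint ranges: [-2.97, 2.97], [-1.01, 2.36], [0.21, 2.38], [-0.96, 4.11], [0.2, 2.71], [-2.98, 2.98]. Speed limits (rad/s): [2.39, 2.39, 3.14, 3.14, 3.14, 3.14].

## Interface

Orientations are given as a 3x3 rotation matrix whose columns are the frame's x, y, z axes.
In Python, from cell import read_state, read_camera, camera_model, close_job, finger_overhang gives the robot as it stands.
- The arm moves only by the tool drive_tool, never from a script. Its argument "rows" is a list of rows, each a list of 2 entries, a list of its own where there are three numbers: the shift along the tool's x, y, z in m, then the turn about the tool's z in units of 6 degrees (1.0 is 6 degrees). A call has 1 to 5 rows; each row is the pose to reach, as a shift and turn from the pose commanded when the call began, along the tool's axes at that moment; what a row does not reach only later rows make up. A row lasts 1/12 s, in which the tool goes at most 41.7 mm and 7.16 degrees, less where a joint would pass 70% of its speed; a pose out of reach is approached as far as the arm can. A call with a gripper value outside its range is refused whole. "hand" is the opening, from -1 (shut) to 1 (fully open), so that 0 is half open, set as the call begins (left out, the last holds). The fingers move at their own pace and stop on an object; "force" is the grip in N (left out, the last holds). Time passes only in rows, so rows that repeat a pose let the fingers close. It gives the time, the measured TCP pose, the force, the opening and the grip force at its end, in the units of the state.
- read_state(): the state, without advancing time (a new reading comes with each control period).
- read_camera(name): name is "side" or "top" or "wrist"; returns the picture (420x560x3 uint8, red, green, blue); there is no depth.
- camera_model(name): a dict with "camera_matrix" (3x3 intrinsics, pixels), "dist_coeffs" ([k1, k2, p1, p2, k3] as OpenCV has them; the pictures are not rectified), "R" (3x3) and "t" (3): a world point X has camera coordinates R X + t; the wrist camera has in their place "mount" (4x4, takes a point from camera to tool coordinates, whose origin is the TCP and whose axes are the flange's). Camera axes: x right, y down, z forward; pixel columns grow to the right and rows downward; lengths in m; the calibration is good to about 2 mm. A picture is of the moment at which its call begins: read the wrist's pose just before it. camera_model takes no time and is no camera call.
- close_job(): hands the job in; it is judged then, once.
The state is a dict: "clock": time; "joint_positions": joint angles; "joint_vel": joint speeds; "tau": joint torques, N m; "tool_pos": TCP position; "orientation": TCP orientation; "wrist_force": force on the tool from outside, world axes, zero at the start; "wrist_torque": the same for the moment, N m; "finger_gap": finger opening in m; "grip_force": force on a finger pad.
Only numpy, scipy, OpenCV 4.12 (cv2) and the standard library are available. Lean on these libraries where they do the work, as an engineer would, in place of code of your own. Each camera call takes 0.05 s, during which the arm holds its last target. There are 200 camera calls.

## Working session

There is one attempt and no reset: what is moved stays moved. The work goes in short steps, Python scripts to look and compute and a tool call to move; the robot and the scene stay as the last step left them, time stands still between calls to the robot, and variables do not carry over. Pictures are saved under pics/ and viewed, at most 10 in all, crops included, and the job is handed in when it is done.

Besides the shell and the picture viewer there is one more tool, called after ">>>" by a JSON object that holds its "fn" and its "kwargs", one argument or row to a line. drive_tool: Moves the arm, as the interface text tells. Its arguments: {"type":"object","properties":{"rows":{"type":"array","items":{"type":"array"}},"hand":{"type":"number"},"force":{"type":"number"}},"required":["rows"]}

```bash
mkdir -p pics; ls; python3 - <<'E'
from cell import *
import cv2
s=read_state();print(s['clock'],s['tool_pos'],s['orientation'],s['finger_gap'],finger_overhang() if callable(finger_overhang) else finger_overhang)
a=read_camera("side");b=read_camera("top")
cv2.imwrite('pics/side.png',cv2.resize(a[:,:,::-1],(784,588)));cv2.imwrite('pics/top.png',cv2.resize(b[:,:,::-1],(784,588)))
import numpy as np;np.save('side.npy',a);np.save('top.npy',b)
for n in("side","top","wrist"):print(n,camera_model(n))
E
```

```text
pics
0.0 [ 0.1546155  -0.57907206  0.24380686] [[ 9.66185407e-01  2.57848192e-01 -2.63457162e-04]
 [ 2.57848235e-01 -9.66183698e-01  1.83015889e-03]
 [ 2.17355145e-04 -1.83620477e-03 -9.99998291e-01]] 0.08798174654449031 0.022
side {'camera_matrix': array([[424.3265744 ,   0.        , 272.27940104],
       [  0.        , 424.3265744 , 202.60125232],
       [  0.        ,   0.        ,   1.        ]]), 'dist_coeffs': array([-0.07932606,  0.        ,  0.        ,  0.        ,  0.        ]), 'R': array([[-0.99206449, -0.12562636, -0.00510598],
       [-0.07169588,  0.59860554, -0.797829  ],
       [ 0.10328482, -0.79113174, -0.60286219]]), 't': array([0.47093937, 0.11498216, 1.09477124])}
top {'camera_matrix': array([[408.71732005,   0.        , 287.29013187],
       [  0.        , 408.71732005, 210.68383801],
       [  0.        ,   0.        ,   1.        ]]), 'dist_coeffs': array([-0.04636222,  0.        ,  0.        ,  0.        ,  0.        ]), 'R': array([[ 0.02462308, -0.99930142,  0.02811353],
       [-0.98710898, -0.02875211, -0.1574458 ],
       [ 0.15814413, -0.02387432, -0.98712737]]), 't': array([-0.02190408,  0.50906295,  0.9010906 ])}
wrist {'camera_matrix': array([[318.51399006,   0.        , 279.63797647],
       [  0.        , 318.51399006, 206.58472249],
       [  0.        ,   0.        ,   1.        ]]), 'dist_coeffs': array([-0.04324234,  0.        ,  0.        ,  0.        ,  0.        ]), 'mount': array([[ 3.29720453e-04, -9.53293370e-01, -3.02045761e-01,
         8.40425908e-02],
       [ 9.99999941e-01,  3.42421701e-04,  1.08993292e-05,
         4.22224636e-04],
       [ 9.30367650e-05, -3.02045747e-01,  9.53293427e-01,
        -1.39383865e-01],
       [ 0.00000000e+00,  0.00000000e+00,  0.00000000e+00,
         1.00000000e+00]])}
```

View pics/side.png

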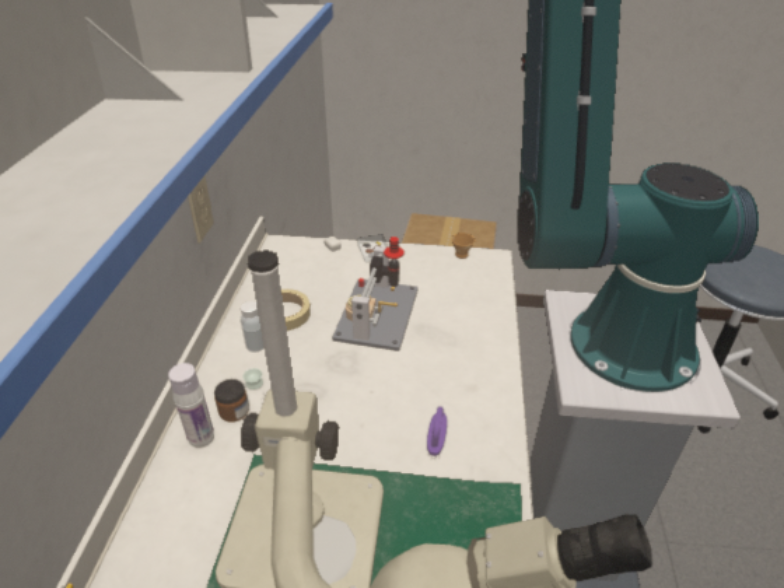

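View pics/top.png

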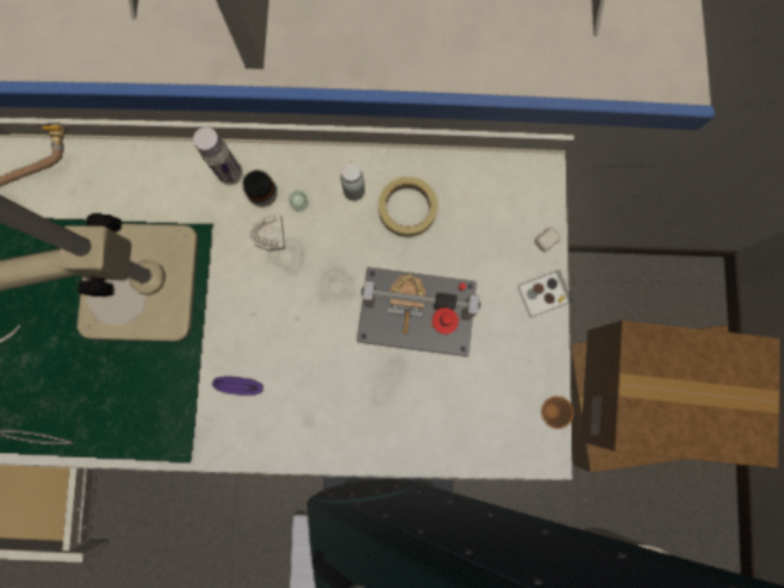

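Top view: the rig's base spans about (358–477, 267–356), with the red knob at (446,321) and the brass post near (407,318). The side view shows the knob at (394,248). I'll enlarge both.

```bash
python3 - <<'E'
import numpy as np,cv2
a=np.load('top.npy')[180:264,244:350];b=np.load('side.npy')[160:255,230:310]
A=cv2.resize(a[:,:,::-1],None,fx=7,fy=7,interpolation=cv2.INTER_CUBIC);B=cv2.resize(b[:,:,::-1],None,fx=6,fy=6,interpolation=cv2.INTER_CUBIC)
cv2.imwrite('pics/topc.png',A);cv2.imwrite('pics/sidec.png',B)
E
```

```text
(no output)
```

View pics/topc.png

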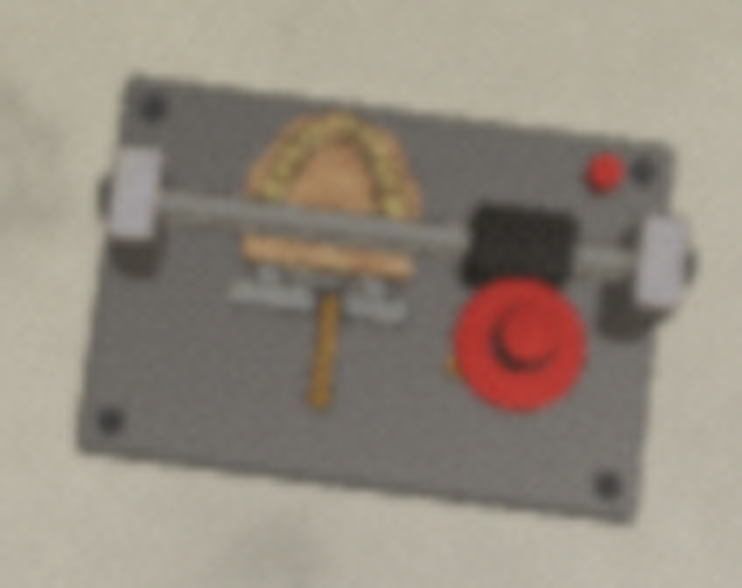

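View pics/sidec.png

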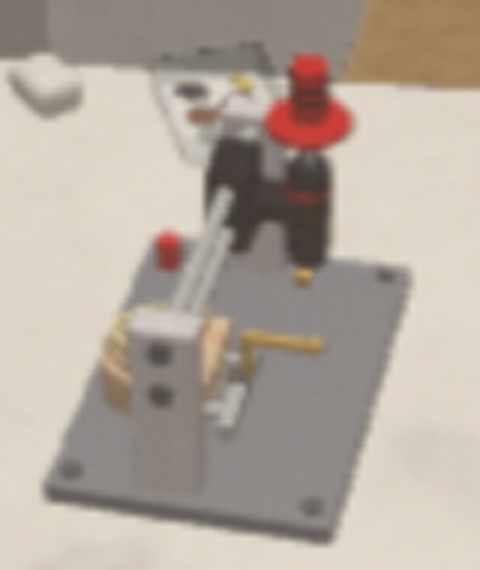

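Top crop: base top corners at (133,75), (672,147), (634,520), (82,452), skirt centre (520,345), and post from (330,295) to (318,405). Side crop: post from (250,338) to (322,346), knob top about (310,62).

```bash
cat > h.py <<'E'
import numpy as np,cv2
from cell import *
def ray(n,uv):
    m=camera_model(n);p=cv2.undistortPoints(np.array([[uv]],float),m['camera_matrix'],m['dist_coeffs'])[0,0]
    if n=='wrist':
        s=read_state();M=m['mount'];Rt=np.array(s['orientation']);R=Rt@M[:3,:3];c=Rt@M[:3,3]+s['tool_pos']
    else: R=m['R'].T;c=-R@m['t']
    return c,R@np.array([p[0],p[1],1])
def atz(n,uv,z):
    c,d=ray(n,uv);return c+d*(z-c[2])/d[2]
E
python3 - <<'E'
from h import *
T=lambda x,y,z:atz('top',(244+(x+.5)/7-.5,180+(y+.5)/7-.5),z)
S=lambda x,y,z:atz('side',(230+(x+.5)/6-.5,160+(y+.5)/6-.5),z)
np.set_printoptions(precision=4,suppress=True)
C=np.array([T(*p,.012) for p in((133,75),(672,147),(634,520),(82,452))]);print(C,C.mean(0))
print([np.linalg.norm(C[i]-C[(i+1)%4]) for i in range(4)])
ey=C[0]-C[1]+C[3]-C[2];th=np.arctan2(-ey[0],ey[1]);print('yaw',np.degrees(th))
R=np.array([[np.cos(th),-np.sin(th)],[np.sin(th),np.cos(th)]]);o=C.mean(0)[:2]
for n,p in dict(skirt=T(520,345,.129),knobtop=T(530,330,.157),tip=T(318,405,.048),root=T(329,300,.048),sk_s=S(310,118,.129),kt_s=S(310,62,.157),tip_s=S(320,345,.045),root_s=S(250,340,.046),nominal=None).items():
    if p is not None: print(n,p,'rig',R.T@(p[:2]-o))
print('barrel',R@[-.025,-.055]+o,R)
CS=np.array([S(*p,.012) for p in((410,268),(332,535),(45,490))]);print('side corners BR,BL,TL',CS)
E
```

```text
[[ 0.5617  0.0514  0.012 ]
 [ 0.5422 -0.1335  0.012 ]
 [ 0.4147 -0.1214  0.012 ]
 [ 0.4326  0.064   0.012 ]] [ 0.4878 -0.0349  0.012 ]
[np.float64(0.18595072560755138), np.float64(0.12807584666685573), np.float64(0.1862535225322649), np.float64(0.12973077493964819)]
yaw -5.757829461066607
skirt [ 0.459  -0.0705  0.129 ] rig [-0.0251 -0.0383]
knobtop [ 0.4601 -0.0705  0.157 ] rig [-0.024  -0.0382]
tip [ 0.4471 -0.0134  0.048 ] rig [-0.0426  0.0172]
root [ 0.4814 -0.0162  0.048 ] rig [-0.0082  0.0179]
sk_s [ 0.4588 -0.068   0.129 ] rig [-0.0255 -0.0359]
kt_s [ 0.4592 -0.0698  0.157 ] rig [-0.0249 -0.0376]
tip_s [ 0.4478 -0.0143  0.045 ] rig [-0.0418  0.0164]
root_s [ 0.4789 -0.0129  0.046 ] rig [-0.0111  0.021 ]
barrel [ 0.4574 -0.0871] [[ 0.995   0.1003]
 [-0.1003  0.995 ]]
side corners BR,BL,TL [[ 0.4151 -0.1184  0.012 ]
 [ 0.4333  0.0715  0.012 ]
 [ 0.5593  0.0583  0.012 ]]
```

>>> {"fn": "drive_tool", "kwargs": {
  "rows": [
    [[0.028, -0.0275, 0], 0.7],
    [[0.056, -0.055, 0], 1.4],
    [[0.084, -0.0825, 0], 2.1],
    [[0.112, -0.11, 0], 2.8],
    [[0.14, -0.1375, 0], 3.45]
  ],
  "hand": -0.43
}}

```text
clock: 0.52
tool_pos: [0.2549, -0.4088, 0.2442]
orientation: [[0.995, -0.105, -0.0], [-0.105, -0.995, 0.001], [-0.0, -0.001, -1.0]]
wrist_force: [0.4, 0.2, 0.8]
finger_gap: 0.0581
grip_force: 0.0
```

```bash
cat >> h.py <<'E'
np.set_printoptions(precision=4,suppress=True)
def rel(t):
    s=read_state();R=np.array(s['orientation']);y=-R[:,1]
    print(s['clock'],s['tool_pos'],'F',np.array(s['wrist_force']),'gap',s['finger_gap'],'yaw of -y',np.degrees(np.arctan2(y[1],y[0])),'shift',R.T@(np.array(t)-s['tool_pos']))
E
python3 -c "
from h import *
rel((.459,-.0705,.205))"
```

```text
0.5167 [ 0.2549 -0.4088  0.2442] F [0.3963 0.2186 0.7666] gap 0.058074117850945704 yaw of -y 83.99146442595928 shift [ 0.1676 -0.3578  0.0395]
```

>>> {"fn": "drive_tool", "kwargs": {
  "rows": [
    [[0.017, -0.036, 0], 0],
    [[0.034, -0.072, 0], 0],
    [[0.05, -0.107, 0], 0],
    [[0.067, -0.143, 0], 0],
    [[0.084, -0.179, 0], 0]
  ]
}}

```text
clock: 0.93
tool_pos: [0.3563, -0.2392, 0.2446]
orientation: [[0.995, -0.101, -0.0], [-0.101, -0.995, 0.0], [-0.0, -0.0, -1.0]]
wrist_force: [1.1, -0.6, -0.4]
finger_gap: 0.0263
grip_force: 0.0
```

>>> {"fn": "drive_tool", "kwargs": {
  "rows": [
    [[0.018, -0.038, 0.01], 0],
    [[0.036, -0.077, 0.02], 0],
    [[0.055, -0.116, 0.02], 0],
    [[0.074, -0.155, 0.02], 0],
    [[0.074, -0.155, 0.02], 0]
  ]
}}

```text
clock: 1.35
tool_pos: [0.4473, -0.0894, 0.2244]
orientation: [[0.995, -0.096, 0.001], [-0.096, -0.995, 0.002], [0.001, -0.002, -1.0]]
wrist_force: [0.2, -0.8, 0.5]
finger_gap: 0.0249
grip_force: 0.0
```

```bash
python3 - <<'E'
from h import *
rel((.459,-.0705,.205))
a=read_camera('wrist');np.save('w1.npy',a);cv2.imwrite('pics/w1.png',cv2.resize(a[:,:,::-1],(784,588)))
m=camera_model('wrist');s=read_state();M=m['mount'];R=np.array(s['orientation'])
for n,P in dict(skirt=(.459,-.0705,.129),knob=(.459,-.0705,.157),post=(.464,-.0148,.048)).items():
    q=M[:3,:3].T@(R.T@(np.array(P)-s['tool_pos'])-M[:3,3]);print(n,cv2.projectPoints(q[None],np.zeros(3),np.zeros(3),m['camera_matrix'],m['dist_coeffs'])[0].ravel()*1.4)
E
```

```text
1.35 [ 0.4473 -0.0894  0.2244] F [ 0.2369 -0.8358  0.477 ] gap 0.02489348607424776 yaw of -y 84.47666585632619 shift [ 0.0098 -0.0199  0.0195]
skirt [352.7845 288.3854]
knob [347.9825 305.4425]
post [285.4724 255.3707]
```

View pics/w1.png

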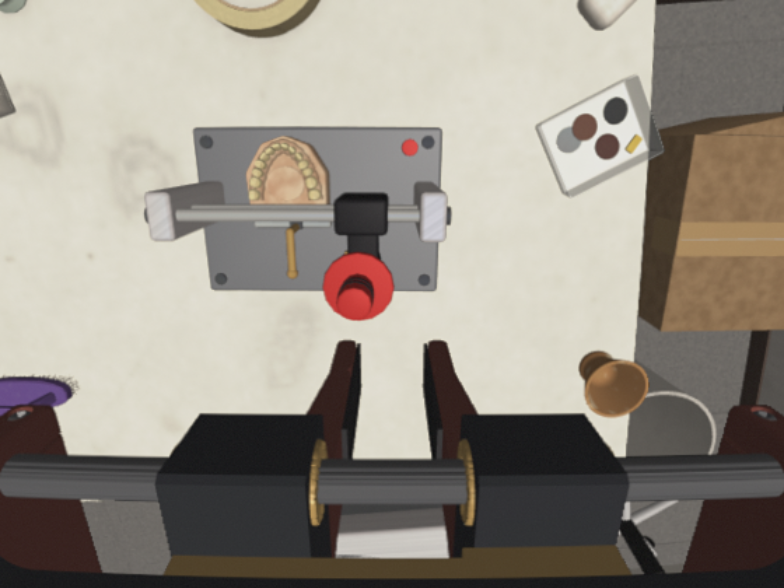

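The skirt shows at (358,287) and the knob top at (354,302), about 6 px (3 mm) right of prediction. The post runs from (292,228) to (293,272). I'll take y = -0.0725 and move above the knob.

>>> {"fn": "drive_tool", "kwargs": {
  "rows": [
    [[0.01, -0.018, 0.012], 0],
    [[0.01, -0.018, 0.024], 0],
    [[0.01, -0.018, 0.024], 0],
    [[0.01, -0.018, 0.024], 0]
  ]
}}

```text
clock: 1.73
tool_pos: [0.4558, -0.0781, 0.2002]
orientation: [[0.995, -0.101, -0.002], [-0.101, -0.995, 0.0], [-0.002, -0.0, -1.0]]
wrist_force: [0.4, 1.0, 0.5]
finger_gap: 0.0254
grip_force: 0.0
```

```bash
python3 - <<'E'
from h import *
rel((.459,-.0725,.155))
a=read_camera('wrist');np.save('w2.npy',a);cv2.imwrite('pics/w2.png',cv2.resize(a[120:400,130:430,::-1],(784,732))[:600])
E
```

```text
1.7333 [ 0.4558 -0.0781  0.2002] F [0.3766 1.009  0.4529] gap 0.025413675175621243 yaw of -y 84.2213600471864 shift [ 0.0028 -0.0059  0.0452]
```

View pics/w2.png

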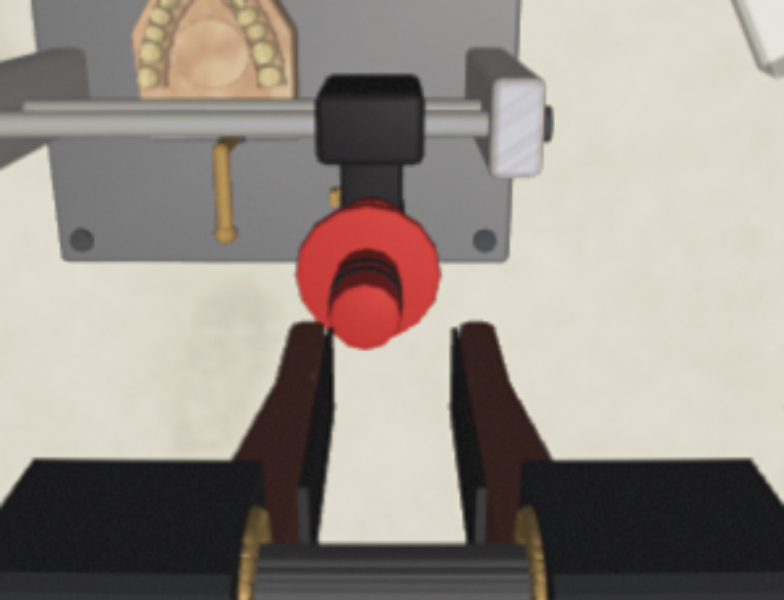

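Fingertips' inner faces are at columns 331 and 453 (middle 392). Knob top is centred at (365,316) and skirt at (368,270), so the knob is about 6.6 mm to the tool's -y. The post centre line is near column 225.

```bash
python3 - <<'E'
from h import *
rel((.459,-.0715,.155))
f=784/300
W=lambda x,y,z:atz('wrist',(130+(x+.5)/f-.5,120+(y+.5)/f-.5),z)
k=W(365,316,.157);s=W(368,270,.129);t=W(227,235,.048);r=W(223,150,.048)
print(k,s,t,r); ey=np.array([.1003,.995]);print([ey@p[:2] for p in(k,s,t,r)])
E
```

```text
1.7833 [ 0.4563 -0.0783  0.2007] F [-0.7313 -0.2819  0.4064] gap 0.025068842621595245 yaw of -y 84.19016526836383 shift [ 0.0021 -0.0071  0.0457]
[ 0.4607 -0.0725  0.157 ] [ 0.4619 -0.0726  0.129 ] [ 0.4508 -0.0167  0.048 ] [ 0.4827 -0.0204  0.048 ]
[np.float64(-0.02596469281769909), np.float64(-0.025923977611579312), np.float64(0.028631360410215953), np.float64(0.028143764483567413)]
```

>>> {"fn": "drive_tool", "kwargs": {
  "rows": [
    [[0.0035, -0.0065, 0], 0],
    [[0.0035, -0.0065, 0], 0],
    [[0.0035, -0.0065, 0], 0]
  ]
}}

```text
clock: 2.03
tool_pos: [0.4615, -0.0716, 0.2013]
orientation: [[0.995, -0.101, 0.001], [-0.101, -0.995, -0.0], [0.001, 0.0, -1.0]]
wrist_force: [-0.1, -0.8, 0.4]
finger_gap: 0.0249
grip_force: 0.0
```

```bash
python3 -c "
from h import *
rel((.4605,-.0722,.155))"
```

```text
2.0333 [ 0.4615 -0.0716  0.2013] F [-0.0661 -0.7743  0.4176] gap 0.02493077448194492 yaw of -y 84.22211251249391 shift [-0.001   0.0007  0.0463]
```

>>> {"fn": "drive_tool", "kwargs": {
  "rows": [
    [[-0.001, 0.0005, 0.02], 0],
    [[-0.001, 0.0005, 0.035], 0],
    [[-0.001, 0.0005, 0.045], 0],
    [[-0.001, 0.0005, 0.046], 0],
    [[-0.001, 0.0005, 0.046], 0]
  ]
}}

```text
clock: 2.45
tool_pos: [0.4597, -0.0717, 0.1545]
orientation: [[0.995, -0.1, -0.001], [-0.1, -0.995, 0.0], [-0.001, -0.0, -1.0]]
wrist_force: [1.0, 0.2, -0.3]
finger_gap: 0.025
grip_force: 0.0
```

>>> {"fn": "drive_tool", "kwargs": {
  "rows": [
    [[0, 0, 0.004], 0],
    [[0, 0, 0.008], 0],
    [[0, 0, 0.012], 0],
    [[0, 0, 0.016], 0],
    [[0, 0, 0.0185], 0]
  ]
}}

```text
clock: 2.87
tool_pos: [0.4611, -0.072, 0.1369]
orientation: [[0.995, -0.1, 0.002], [-0.1, -0.995, -0.001], [0.002, 0.0, -1.0]]
wrist_force: [-1.8, 1.0, 7.9]
finger_gap: 0.0252
grip_force: 4.1
```

>>> {"fn": "drive_tool", "kwargs": {
  "rows": [
    [[0, 0, 0], 0],
    [[0, 0, 0], 0],
    [[0, 0, 0], 0]
  ]
}}

```text
clock: 3.12
tool_pos: [0.4611, -0.072, 0.1371]
orientation: [[0.995, -0.1, 0.002], [-0.1, -0.995, -0.001], [0.002, 0.001, -1.0]]
wrist_force: [-0.9, 0.0, 8.0]
finger_gap: 0.0249
grip_force: 3.4
```

>>> {"fn": "drive_tool", "kwargs": {
  "rows": [
    [[0, -0.006, 0.001], 0],
    [[0, -0.013, 0.001], 0],
    [[0, -0.02, 0.001], 0],
    [[0, -0.026, 0.001], 0],
    [[0, -0.032, 0.001], 0]
  ]
}}

```text
clock: 3.53
tool_pos: [0.4643, -0.0402, 0.1362]
orientation: [[0.995, -0.1, 0.002], [-0.1, -0.995, -0.001], [0.002, 0.001, -1.0]]
wrist_force: [-1.0, -2.3, 6.7]
finger_gap: 0.0253
grip_force: 3.5
```

>>> {"fn": "drive_tool", "kwargs": {
  "rows": [
    [[0, -0.003, 0], 0],
    [[0, -0.006, 0], 0],
    [[0, -0.008, 0], 0],
    [[0, -0.008, 0], 0]
  ]
}}

```text
clock: 3.87
tool_pos: [0.4652, -0.0319, 0.1362]
orientation: [[0.995, -0.1, 0.003], [-0.1, -0.995, -0.001], [0.003, 0.0, -1.0]]
wrist_force: [-1.4, -0.3, 6.8]
finger_gap: 0.0252
grip_force: 3.6
```

```bash
python3 - <<'E'
from h import *
rel((.459,-.0725,.136))
s=read_state();print('along',np.array([.1003,.995])@np.array(s['tool_pos'])[:2])
a=read_camera('wrist');np.save('w3.npy',a);cv2.imwrite('pics/w3.png',cv2.resize(a[120:330,140:420,::-1],(784,588)))
E
```

```text
3.8667 [ 0.4652 -0.0319  0.1362] F [-1.3579 -0.3125  6.8299] gap 0.025208429581170068 yaw of -y 84.27216110473096 shift [-0.0021  0.041   0.0002]
along 0.014887672232401058
```

View pics/w3.png

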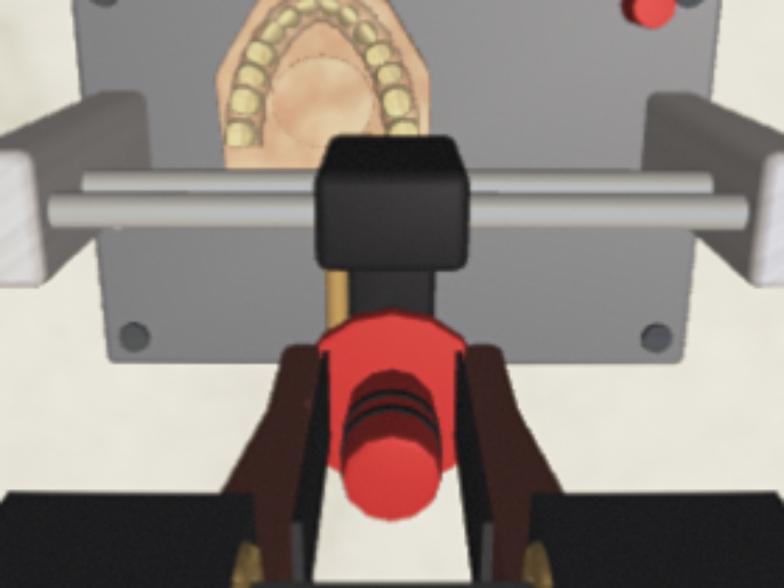

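The knob at (392,480) is centred between the fingers and the post is at column 338, so about 8 mm remain. I'll creep forward while watching the force.

>>> {"fn": "drive_tool", "kwargs": {
  "rows": [
    [[0, -0.0015, 0], 0],
    [[0, -0.003, 0], 0],
    [[0, -0.0045, 0], 0],
    [[0, -0.006, 0], 0],
    [[0, -0.006, 0], 0]
  ]
}}

```text
clock: 4.33
tool_pos: [0.4658, -0.0262, 0.1362]
orientation: [[0.995, -0.1, 0.003], [-0.1, -0.995, -0.001], [0.003, 0.001, -1.0]]
wrist_force: [-0.6, -1.0, 7.4]
finger_gap: 0.0251
grip_force: 3.6
```

>>> {"fn": "drive_tool", "kwargs": {
  "rows": [
    [[0, -0.0005, 0], 0],
    [[0, -0.001, 0], 0],
    [[0, -0.001, 0], 0]
  ]
}}

```text
clock: 4.58
tool_pos: [0.4659, -0.0253, 0.1362]
orientation: [[0.995, -0.1, 0.003], [-0.1, -0.995, -0.001], [0.003, 0.001, -1.0]]
wrist_force: [-0.9, -1.1, 6.5]
finger_gap: 0.0251
grip_force: 3.6
```

>>> {"fn": "drive_tool", "kwargs": {
  "rows": [
    [[0, -0.0005, 0], 0],
    [[0, -0.001, 0], 0],
    [[0, -0.001, 0], 0]
  ]
}}

```text
clock: 4.83
tool_pos: [0.466, -0.0244, 0.1362]
orientation: [[0.995, -0.1, 0.002], [-0.1, -0.995, -0.001], [0.003, 0.001, -1.0]]
wrist_force: [-0.7, -1.5, 7.5]
finger_gap: 0.0248
grip_force: 3.6
```

>>> {"fn": "drive_tool", "kwargs": {
  "rows": [
    [[0, -0.0005, 0], 0],
    [[0, -0.001, 0], 0],
    [[0, -0.001, 0], 0]
  ]
}}

```text
clock: 5.08
tool_pos: [0.4661, -0.0233, 0.1362]
orientation: [[0.995, -0.1, 0.003], [-0.1, -0.995, -0.001], [0.003, 0.001, -1.0]]
wrist_force: [0.2, -1.1, 7.4]
finger_gap: 0.0248
grip_force: 3.6
```

>>> {"fn": "drive_tool", "kwargs": {
  "rows": [
    [[0, -0.0003, 0], 0],
    [[0, -0.0005, 0], 0],
    [[0, -0.0005, 0], 0]
  ]
}}

```text
clock: 5.33
tool_pos: [0.4662, -0.0229, 0.1362]
orientation: [[0.995, -0.1, 0.003], [-0.1, -0.995, -0.001], [0.003, 0.001, -1.0]]
wrist_force: [-1.4, -0.1, 6.4]
finger_gap: 0.0252
grip_force: 3.6
```

>>> {"fn": "drive_tool", "kwargs": {
  "rows": [
    [[0, -0.0003, 0], 0],
    [[0, -0.0005, 0], 0],
    [[0, -0.0005, 0], 0]
  ]
}}

```text
clock: 5.58
tool_pos: [0.4662, -0.0225, 0.1362]
orientation: [[0.995, -0.1, 0.002], [-0.1, -0.995, -0.001], [0.003, 0.001, -1.0]]
wrist_force: [-1.0, -1.7, 7.5]
finger_gap: 0.0248
grip_force: 3.6
```

>>> {"fn": "drive_tool", "kwargs": {
  "rows": [
    [[0, -0.0003, 0], 0],
    [[0, -0.0006, 0], 0],
    [[0, -0.0006, 0], 0]
  ]
}}

```text
clock: 5.83
tool_pos: [0.4662, -0.0221, 0.1362]
orientation: [[0.995, -0.1, 0.002], [-0.1, -0.995, -0.002], [0.003, 0.001, -1.0]]
wrist_force: [-1.4, -3.8, 7.8]
finger_gap: 0.0246
grip_force: 3.6
```

>>> {"fn": "drive_tool", "kwargs": {
  "rows": [
    [[0, -0.0003, 0], 0],
    [[0, -0.0006, 0], 0],
    [[0, -0.0006, 0], 0]
  ]
}}

```text
clock: 6.08
tool_pos: [0.4663, -0.0217, 0.1362]
orientation: [[0.995, -0.1, 0.002], [-0.1, -0.995, -0.002], [0.003, 0.002, -1.0]]
wrist_force: [-1.0, -4.1, 6.4]
finger_gap: 0.0249
grip_force: 3.6
```

>>> {"fn": "drive_tool", "kwargs": {
  "rows": [
    [[0, -0.0003, 0], 0],
    [[0, -0.0006, 0], 0],
    [[0, -0.0006, 0], 0]
  ]
}}

```text
clock: 6.33
tool_pos: [0.4663, -0.0213, 0.1362]
orientation: [[0.995, -0.099, 0.002], [-0.099, -0.995, -0.002], [0.003, 0.002, -1.0]]
wrist_force: [-1.2, -3.4, 7.6]
finger_gap: 0.0251
grip_force: 3.6
```

```bash
python3 - <<'E'
from h import *
F=[]
for i in range(6):
    a=read_camera('wrist' if i<3 else 'side');F.append(read_state()['wrist_force'])
    if i==2: cv2.imwrite('pics/w4.png',cv2.resize(a[120:330,140:420,::-1],(784,588)))
print(np.mean(F,0),np.std(F,0));rel((0,0,0))
E
```

```text
[-1.5431 -4.5506  7.2129] [0.6053 0.4471 0.2289]
6.6333 [ 0.4663 -0.0213  0.1362] F [-0.9717 -4.6182  7.1687] gap 0.024931000738512867 yaw of -y 84.28751973082208 shift [-0.4665  0.0249  0.1351]
```

View pics/w4.png

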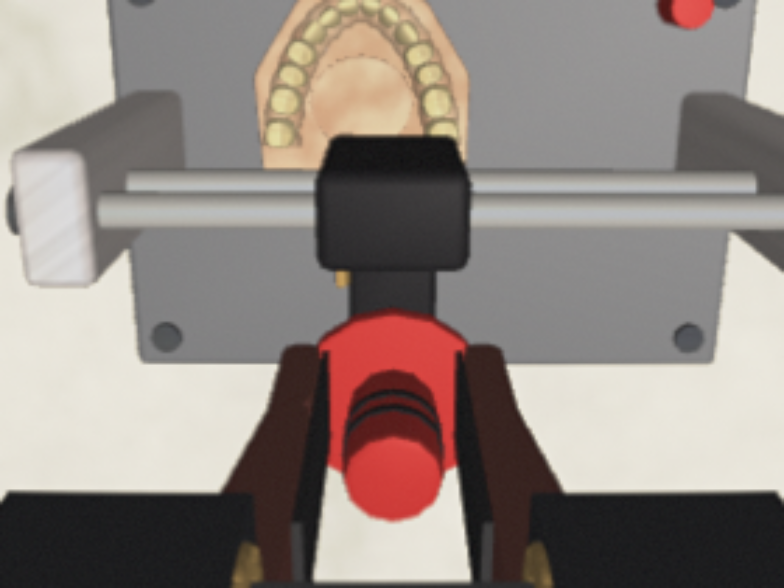

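The knob is still centred at (393,480) and the lip shows beyond the arm at (342,278). The steady 4.5 N along the rods, less about 1.3 N of slide friction, means the shank bears on the post with about 3 N. Next I let the knob up slowly.

>>> {"fn": "drive_tool", "kwargs": {
  "rows": [
    [[0, 0, -0.0015], 0],
    [[0, 0, -0.003], 0],
    [[0, 0, -0.0045], 0],
    [[0, 0, -0.006], 0],
    [[0, 0, -0.0075], 0]
  ]
}}

```text
clock: 7.05
tool_pos: [0.4658, -0.0201, 0.143]
orientation: [[0.995, -0.1, 0.001], [-0.1, -0.995, 0.0], [0.001, -0.0, -1.0]]
wrist_force: [0.3, -1.7, 1.7]
finger_gap: 0.0251
grip_force: 1.1
```

>>> {"fn": "drive_tool", "kwargs": {
  "rows": [
    [[0, 0, -0.0015], 0],
    [[0, 0, -0.003], 0],
    [[0, 0, -0.005], 0],
    [[0, 0, -0.008], 0],
    [[0, 0, -0.011], 0]
  ]
}}

```text
clock: 7.47
tool_pos: [0.4648, -0.0199, 0.1537]
orientation: [[0.995, -0.1, -0.001], [-0.1, -0.995, 0.001], [-0.001, -0.0, -1.0]]
wrist_force: [0.9, -0.8, 0.1]
finger_gap: 0.0251
grip_force: 0.0
```

>>> {"fn": "drive_tool", "kwargs": {
  "rows": [
    [[0, 0, -0.015], 0],
    [[0, 0, -0.035], 0],
    [[0, 0, -0.055], 0],
    [[0, 0, -0.08], 0],
    [[0, 0, -0.08], 0]
  ]
}}

```text
clock: 7.88
tool_pos: [0.4678, -0.0205, 0.2378]
orientation: [[0.995, -0.1, 0.007], [-0.1, -0.995, -0.001], [0.007, 0.0, -1.0]]
wrist_force: [1.2, -0.6, 0.7]
finger_gap: 0.0253
grip_force: 0.0
```

```bash
python3 - <<'E'
from h import *
rel((.459,-.0725,.136))
a=read_camera('wrist');b=read_camera('side')
A=cv2.resize(a[110:310,180:380,::-1],(400,400),interpolation=cv2.INTER_CUBIC);B=cv2.resize(b[160:240,230:310,::-1],(400,400),interpolation=cv2.INTER_CUBIC)
cv2.imwrite('pics/end.png',np.hstack([A,B]))
E
```

```text
7.8833 [ 0.4678 -0.0205  0.2378] F [ 1.2289 -0.5869  0.6631] gap 0.025254709411781963 yaw of -y 84.24807539526924 shift [-0.0043  0.0526  0.1018]
```

View pics/end.png

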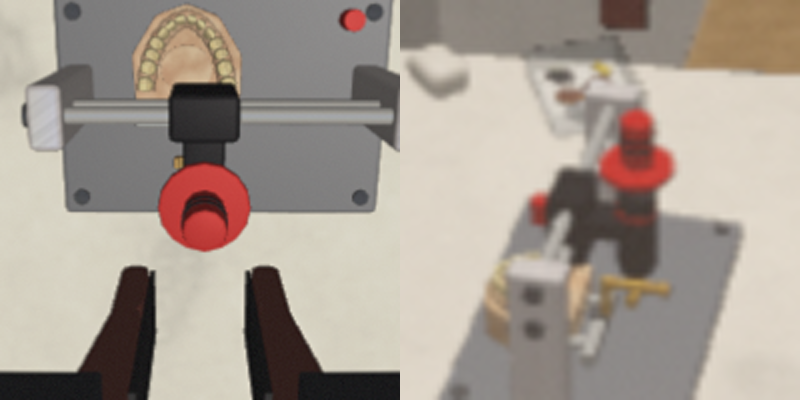

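The hand is clear of the knob. In the side panel the hook sits under the post and the skirt is at (637,165); in the wrist panel it is at (204,207). I'll check the plunger height by triangulating the skirt.

```bash
python3 - <<'E'
from h import *
def tri(a,b):
    (c1,d1),(c2,d2)=a,b
    x=np.linalg.lstsq(np.array([d1,-d2]).T,c2-c1,rcond=None)[0];p,q=c1+d1*x[0],c2+d2*x[1];return p,q
print(tri(ray('side',(277.3,192.8)),ray('wrist',(281.8,213.3))),'skirt z up .127-.129, hooked .119-.121, lip .116-.118')
E
```

```text
(array([ 0.4638, -0.0216,  0.1178]), array([ 0.463 , -0.0219,  0.118 ])) skirt z up .127-.129, hooked .119-.121, lip .116-.118
```

```bash
python3 -c "
from cell import *
print(close_job())"
```

```text
the job is handed in; nothing more can be done
None
```

The clip looks connected: the knob was pressed, the shank brought against the post at about 3 N, and the knob let up so the hook pulls up under the post. The hand is clear and no loose thing was touched. The job was handed in at about 8 s. The last picture put the plunger about 10 mm down, too coarse to confirm the 6.5–9.5 mm window by itself, but residual force at 8 mm and the carriage travel point to the crook, not the lip.

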